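# Hang the socket caddy from the hanger's lower loop and prove the catch

## Task

Pick up the steel socket caddy and hang its hook in the bottom of the lower loop of the hanger that hangs from the bench stand. Before letting go, prove the catch with a steady straight tug down, so that the hanger bears about 8 N (the caddy's weight included) for about a second and never more than 18 N; then let the caddy hang freely and still. Keep it level throughout, never tilting more than about 5 degrees, as its sockets lie loose; leave the level, screwdriver, wrench and clear bin where they lie.

Things in the scene. Friction and masses are not known exactly. Their poses are not given: they have to be found in the camera images.
- stand: Fixed steel bench stand. Origin on the bench straight under the pin at the tip of its arm. Its +x runs from the pin to the post (18 mm thick, 135 mm from the pin, on a base plate 120 x 100 x 10 mm); its -x side is open. From the pin hangs the hanger, the first item: sleeve, rod and, lowest, a closed loop of 6 mm wire in the stand's y-z plane, straight under the pin.
- stand_pin (a point): The pin at the tip of the stand's arm, 335 mm above the bench; axes as the stand's. The hanger swings freely about it (about the stand's y) and hangs plumb. The loop is 46 mm wide inside and 90 mm high inside at its middle; the sides are straight and the bottom is a V of two 45 degree wires meeting straight under the pin.
- seat_mid (a point): A point fixed to the stand, 180 mm straight above the bench under the pin: only the middle of where the inside of the V's bottom can lie. The rod is slid out differently each time and this is NOT measured: the V's bottom lies 160 to 200 mm above the bench, to be found by feel. The rod does not slip at the allowed loads; the loop is sprung and yields down about 1 mm per 4 N.
- caddy: Loose stainless socket caddy, the second item, 0.2 to 0.4 kg. Origin at the centre of its underside, z up. Tray 140 (x) by 90 mm (y), walls 28 mm high; upright lugs at x = -70 (near lug) and +70 mm, tops 78 mm up. A 6 mm wire stem at its middle ends in a downturned hook with the free tip on the +x side. Centre of mass under the hook's peak. Hang it with its +x along the stand's +x.
- caddy_lug (a point): Grip point on the caddy's near lug (x = -70 mm, 58 mm above the underside); axes as the caddy's. The lug plate is 10 mm thick along y, 26 mm along x, and clear on both sides above the tray's 28 mm walls. A moderate grip of 60 to 90 N carries it; squeezing harder, or tugging much above 10 N, can twist the lug in the fingers, as the hook is 70 mm away.
- caddy_hook (a point): Inside of the peak of the caddy's hook, 135 mm above the underside; axes as the caddy's. The wire's top is 6 mm higher. The tip leg stands at x = +12 mm and ends 21 mm below this point; the shank is at x = -12 mm (18 mm clear between). The tip leg goes through the loop from the stand's -x side, above the V's bottom, then the caddy is lowered until this peak bears in the V.
- level: Bystander: yellow plastic spirit level lying flat, 230 x 48 x 24 mm, origin under its centre, long along its x.
- screwdriver: Bystander: red-handled screwdriver lying on the bench along its x.
- wrench: Bystander: steel wrench lying on the bench along its x.
- bin: Bystander: closed clear acrylic bin with snap lid and two latches, 166 x 126 x 75 mm, origin under its centre.
Things that resemble listed ones, but are neither listed nor needed, are in the scene too. Leave any brown look-alike of the caddy alone.

How it is judged:
By the outcome, as a careful person would: the job done as asked, in the order asked, and still so for the second after the job is handed in, with the robot touching nothing.
It also fails if it takes over 70 s, if anything falls off the work surface, if the arm or the gripper's body presses on something with over 40 N, if the wrist force passes 120 N, or if a joint passes its speed limit or range.

## Robot

A 7-joint arm with a two-finger parallel gripper is mounted at the origin on the work surface. World frame = base frame: x ahead of the robot, y to its left, z up, the work surface at z = 0. Lengths are in m, angles in rad, forces in N, time in s.
With the tool pointing down it reaches from about 0.425 to 0.925 m from the base axis. Payload 6.8 kg.
Tool frame: the origin (TCP) lies on the front face of the gripper's body, between the roots of the fingers; the fingertips stand 73 mm ahead of it and the grasp point (between the pads) lies 54 mm ahead of it (bot.finger_overhang is the z of the fingertips in the tool frame, in m); z points along the fingers, y is the line along which they close (so a half turn about z gives the same grasp; the last joint's range is limited). The gripper opens to 85 mm and grips with 20 to 120 N. Pads are 22 mm wide; open, the fingers measure 114 mm over their backs; the gripper's body (76 mm by 85 mm) begins 54 mm behind the grasp point. The pads swing forward as they close: fully open they stand 13 mm farther back than shut.
Start: joints at [1.097, 0.477, 0.022, 1.555, -0.011, 1.109, -0.083], TCP at [0.241, -0.63, 0.304] pointing down, gripper open.
Joint ranges: [-2.96, 2.96], [-0.34, 2.1], [-1.41, 1.46], [0.24, 2.44], [-1.37, 4.51], [0.17, 1.92], [-2.96, 2.96]. Speed limits (rad/s): [2.39, 2.39, 3.14, 3.14, 3.14, 3.14, 3.14].

## Interface

Orientations are given as a unit quaternion [w, x, y, z].
In Python, from station import bot gives the robot as it stands.
- The arm moves only by the tool servo_tool, never from a script. Its argument "motion" is one flat list of numbers, 7 for each row, row after row: the shift along the tool's x, y, z as a fraction of full scale, then the turn, a rotation vector about the tool's x, y, z as a fraction of full scale, then the closure, from 0 (fully open) to 1 (shut). In form: [tx, ty, tz, ax, ay, az, gripper, tx, ty, tz, ax, ay, az, gripper, ...]. A call has 1 to 5 rows; each row shifts and turns the commanded pose from where the row before left it, along the tool's axes as they then stand; what a row does not reach is not made up. Full scale, the value 1, is 0.02 m for a shift and 0.15 rad for a turn. A row lasts 1/8 s, in which the tool goes at most 62.5 mm and 10.7 degrees, less where a joint would pass 70% of its speed; a pose out of reach is approached as far as the arm can. A call with a number of a shift or a turn outside -1 to 1 is refused whole. A call with a gripper value outside its range is refused whole. The fingers move at their own pace and stop on an object; "grip_force" is the grip in N (left out, the last holds). Time passes only in rows, so rows that do not move let the fingers close. It gives the time, the measured TCP pose, the force, the opening and the grip force at its end, in the units of the state.
- bot.get_obs(): the state, without advancing time (a new reading comes with each control period).
- bot.read_camera(name): name is "side" or "top"; returns the picture (400x640x3 uint8, red, green, blue); there is no depth.
- bot.get_calibration(name): a dict with "mtx" (3x3 intrinsics, pixels), "rvec" (rotation vector, rad) and "tvec" (3), from world to camera coordinates, as OpenCV has them. Camera axes: x right, y down, z forward; pixel columns grow to the right and rows downward; lengths in m; the calibration is good to about 2 mm. A picture is of the moment at which its call begins. get_calibration takes no time and is no camera call.
- bot.hand_in(): hands the job in; it is judged then, once.
Trained networks look in the newest picture that a camera, given by its name, has taken for a name from the list of things; names that differ only in an ending like _2 or _b are one class to them, and where a whole thing is asked for, a point or a joint stands for the part that bears it (a point fixed in the world has none). Each returns a list of dicts, best first, with "p" (0 to 1); they miss things now and then, are a little off and sometimes report something else, mostly with a low value. They report only what shows in the picture. A call takes as long as a camera call. They do not tell look-alikes from the thing itself.
- bot.boxes_of(camera, name): "uv" ([column, row] in pixels, amid what is visible of it).
The state is a dict: "t": time; "q": joint angles; "joint_vel": joint speeds; "joint_torque": joint torques, N m; "eef_pos": TCP position; "tool_rot": TCP orientation; "contact_force": force on the tool from outside, world axes, zero at the start; "torque": the same for the moment, N m; "gripper_width": opening from 0.0 (shut) to 1.0 (fully open); "grasp_force": force on a finger pad.
Only numpy, scipy, OpenCV 4.12 (cv2) and the standard library are available. Lean on these libraries where they do the work, as an engineer would, in place of code of your own. Each camera call takes 0.05 s, during which the arm holds its last target. There are 200 camera calls.

## Working session

There is one attempt and no reset: what is moved stays moved. The work goes in short steps, Python scripts to look and compute and a tool call to move; the robot and the scene stay as the last step left them, time stands still between calls to the robot, and variables do not carry over. Pictures are saved under pics/ and viewed, at most 11 in all, crops included, and the job is handed in when it is done.

Besides the shell and the picture viewer there is one more tool, called after "Request:" as name(argument=value, ...) on one line, values as JSON. servo_tool: Moves the arm, as the interface text tells. Shift numbers are shares of 0.02 m and turn numbers shares of 0.15 rad, none past 1 either way. Its arguments: {"type":"object","properties":{"motion":{"type":"array","items":{"type":"number","minimum":-1,"maximum":1}},"grip_force":{"type":"number"}},"required":["motion"]}

```bash
mkdir -p pics; python3 - <<'E'
from station import bot
import cv2
for c in("side","top"):
    im=bot.read_camera(c); cv2.imwrite(f"pics/{c}0.png",cv2.cvtColor(im,cv2.COLOR_RGB2BGR))
    k=bot.get_calibration(c); print(c,k)
    for n in["caddy","caddy_lug","caddy_hook","stand","stand_pin","level","screwdriver","wrench","bin"]:
        print(n,[([round(x) for x in d["uv"]],round(d["p"],2)) for d in bot.boxes_of(c,n)][:4])
o=bot.get_obs();print(o)
E
```

```text
side {'mtx': array([[438.23529235,   0.        , 313.40005737],
       [  0.        , 438.23529235, 205.45736273],
       [  0.        ,   0.        ,   1.        ]]), 'rvec': array([ 0.82235188, -2.54646061,  1.06819241]), 'tvec': array([0.48448059, 0.36931349, 1.34403199])}
caddy [([340, 280], 0.95), ([223, 259], 0.93), ([273, 270], 0.81)]
caddy_lug [([273, 274], 0.96), ([228, 258], 0.7), ([340, 280], 0.7)]
caddy_hook [([337, 281], 0.88), ([229, 260], 0.74), ([275, 272], 0.58)]
stand [([300, 191], 0.63)]
stand_pin [([299, 184], 0.82), ([236, 324], 0.44)]
level [([308, 235], 0.87)]
screwdriver [([279, 275], 0.55), ([237, 323], 0.52)]
wrench [([397, 192], 0.54)]
bin [([295, 345], 0.57)]
top {'mtx': array([[367.04226392,   0.        , 326.40305464],
       [  0.        , 367.04226392, 206.46207173],
       [  0.        ,   0.        ,   1.        ]]), 'rvec': array([ 2.22271739, -1.99177882,  0.20216736]), 'tvec': array([-0.06237691,  0.63237121,  1.13869226])}
caddy [([288, 273], 0.98), ([267, 208], 0.91), ([261, 156], 0.67)]
caddy_lug [([292, 270], 0.91), ([268, 210], 0.9), ([260, 1
[... 312 characters left out ...]
ray([ 1.09691795,  0.47701114,  0.02241801,  1.55542018, -0.01149982,
        1.10930057, -0.08309503]), 'joint_vel': array([ 0.00135079, -0.00019234, -0.00119981, -0.00047565,  0.00163909,
       -0.00067315, -0.00045773]), 'joint_torque': array([-1.30439412e-04, -5.96330559e+01,  1.60612464e+00, -2.81545419e+01,
        1.24347996e-02,  1.53198402e-03, -8.20602935e-06]), 'eef_pos': array([ 0.24142817, -0.63035371,  0.30389225]), 'tool_rot': array([-5.63055821e-06,  9.83325271e-01,  1.81855469e-01,  8.96886008e-07]), 'contact_force': array([ 1.14259165, -0.56167396, -0.22039995]), 'torque': array([0.02023031, 0.0613211 , 0.04927955]), 'grasp_force': 0.0, 'gripper_width': 1.0018505864170217}
```

View pics/side0.png

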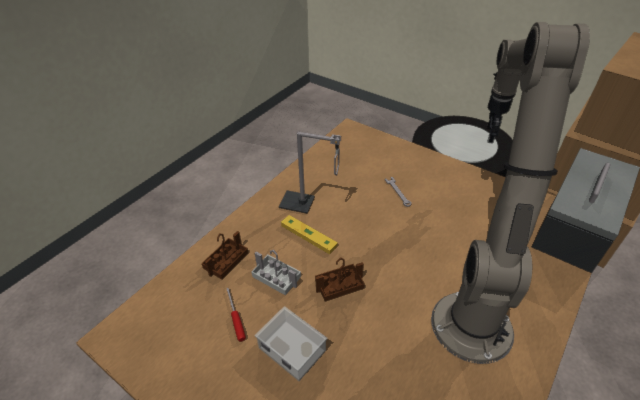

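View pics/top0.png

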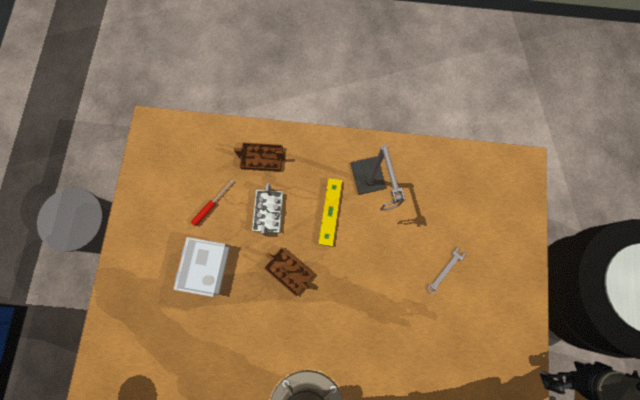

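The steel caddy is the silver one at side (275,272) / top (267,210). The brown look-alikes are at side (340,280) and (223,259), top (290,272) and (261,156). The stand's pin is near side (338,138) and top (397,192). Next is a close crop to check the choice.

```bash
cat > h.py <<'E'
import numpy as np,cv2
from station import bot
K={c:bot.get_calibration(c) for c in("side","top")}
def proj(c,P):
    k=K[c];return cv2.projectPoints(np.array(P,float).reshape(-1,1,3),k["rvec"],k["tvec"],k["mtx"],None)[0].reshape(-1,2)
def onz(c,uv,z):
    k=K[c];R=cv2.Rodrigues(k["rvec"])[0];o=-R.T@k["tvec"].ravel()
    d=R.T@np.linalg.inv(k["mtx"])@np.array([uv[0],uv[1],1.]);return o+d*(z-o[2])/d[2]
def tri(a,b):
    Ps=[K[c]["mtx"]@np.hstack([cv2.Rodrigues(K[c]["rvec"])[0],K[c]["tvec"].reshape(3,1)]) for c in("side","top")]
    X=cv2.triangulatePoints(Ps[0],Ps[1],np.array(a,float).reshape(2,1),np.array(b,float).reshape(2,1));return (X[:3]/X[3]).ravel()
def crop(im,u,v,w,h,s):
    return cv2.resize(im[v:v+h,u:u+w],None,fx=s,fy=s,interpolation=cv2.INTER_CUBIC)
E
python3 - <<'E'
from h import *
s=cv2.imread("pics/side0.png");t=cv2.imread("pics/top0.png")
m=np.vstack([np.hstack([crop(s,245,245,64,48,6),crop(t,236,182,64,48,6)]),np.hstack([crop(s,280,120,80,60,5)[:300,:384],crop(t,350,140,80,60,5)[:300,:384]])])
cv2.imwrite("pics/m0.png",m)
for c in K: 
  k=K[c];R=cv2.Rodrigues(k["rvec"])[0];print(c,(-R.T@k["tvec"].ravel()).round(3))
for n,uv,z in[("caddy",(267,210),.03),("post base",(368,175),.01),("pin",(397,192),.335)]:print(n,onz("top",uv,z).round(3))
E
```

```text
side [-0.047  0.843  1.21 ]
top [ 0.395 -0.019  1.242]
caddy [0.608 0.205 0.03 ]
post base [ 0.774 -0.124  0.01 ]
pin [ 0.637 -0.173  0.335]
```

View pics/m0.png

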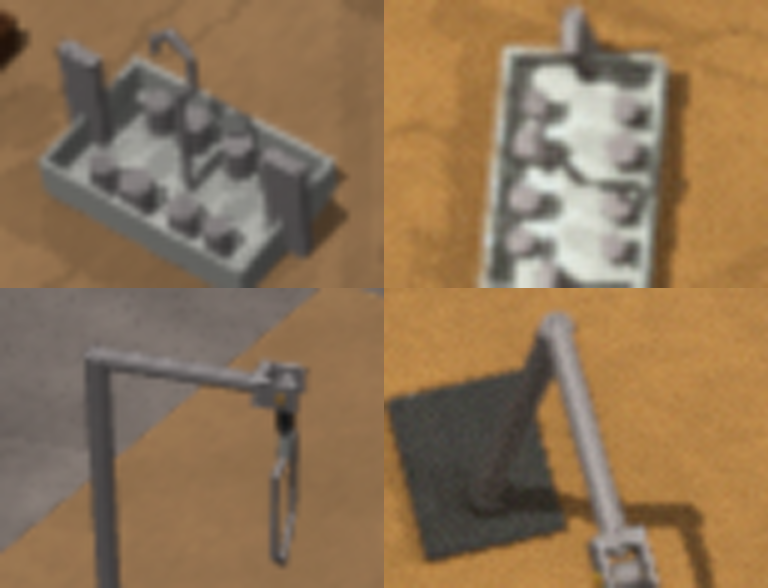

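The crop confirms the choice: a silver caddy whose far lug is at side (258,253), near lug at (293,272) and hook peak at (272,250). Its hook tip points toward the far lug. The stand's pin is at side (336,138) / top (398,193), and its post foot is at top (371,182).

```bash
python3 - <<'E'
from h import *
from scipy.optimize import least_squares as LS
def T(p,q): 
    c,s=np.cos(p[2]),np.sin(p[2]);x,y,z=q;return [p[0]+c*x-s*y,p[1]+s*x+c*y,z]
def fit(obs,p0):
    f=lambda p:np.concatenate([proj(c,T(p,q))[0]-uv for c,q,uv in obs])
    r=LS(f,p0,loss="soft_l1");print(r.x.round(4));print(f(r.x).reshape(-1,2).round(1).tolist());return r.x
cad=[("side",(.07,0,.078),(258.3,253)),("side",(-.07,0,.078),(292.8,271.7)),("side",(0,0,.141),(272.5,250.5)),
("side",(.07,.045,.028),(252.5,271.3)),("side",(.07,-.045,.028),(267.8,255.3)),("side",(-.07,-.045,.028),(300.5,272.5)),
("top",(.07,0,.078),(267.5,184)),("top",(.07,.045,.028),(256.2,190.3)),("top",(.07,-.045,.028),(282.3,191.7))]
p=fit(cad,[.61,.2,0])
print("lug",T(p,(-.07,0,.058)),"hook px tip/shank",[proj(c,[T(p,(x,0,z)) for x,z in((.012,.114),(-.012,.1),(0,.141))]).round(1).tolist() for c in K])
st=[("side",(0,0,.335),(336.4,138.4)),("top",(0,0,.335),(397.6,193.4)),("top",(.135,0,.01),(370.6,182)),("top",(.135,0,.345),(384.8,147.4)),("side",(.135,0,.345),(299.4,133.4))]
s=fit(st,[.64,-.17,.3])
print("loop bottom z", [ (z,proj("side",T(s,(0,0,z))).round(1).tolist()) for z in(.15,.16,.17,.18,.19,.2)])
for n,uv,z in[("lev1",(335,180),.024),("lev2",(327,245),.024),("browncorner",(270,255),.06),("b2",(262,157),.03),("b3",(291,272),.03)]:print(n,onz("top",uv,z).round(3))
E
```

```text
[0.606  0.2045 0.0367]
[[-0.0, 0.4], [-0.7, 0.2], [0.7, -0.4], [-1.1, 0.3], [0.2, -1.0], [0.3, -0.5], [-0.5, 3.0], [0.0, -0.5], [0.2, -0.1]]
lug [np.float64(0.536053421628921), np.float64(0.20190662292034842), 0.058] hook px tip/shank [[[271.0, 253.9], [277.2, 259.8], [273.2, 250.1]], [[263.3, 201.9], [263.2, 210.3], [261.4, 203.9]]]
[ 0.6243 -0.1773  0.3439]
[[0.5, 1.4], [0.6, 3.7], [-0.9, -0.6], [-0.0, -0.8], [-0.5, -1.9]]
loop bottom z [(0.15, [[336.0, 181.2]]), (0.16, [[336.0, 179.1]]), (0.17, [[336.1, 177.0]]), (0.18, [[336.1, 174.9]]), (0.19, [[336.2, 172.8]]), (0.2, [[336.2, 170.7]])]
lev1 [ 0.739 -0.011  0.024]
lev2 [ 0.514 -0.008  0.024]
browncorner [0.459 0.169 0.06 ]
b2 [0.792 0.249 0.03 ]
b3 [0.413 0.099 0.03 ]
```

Request:
servo_tool(motion=[0,0,0,0,0,0.73,0,0,0,0,0,0,0.73,0,0,0,0,0,0,0.73,0,0.4,-1,0.06,0,0,0,0,0.4,-1,0.06,0,0,0,0], grip_force=75)

```text
t: 1.62
eef_pos: [0.256, -0.5894, 0.3014]
tool_rot: [0.0, 1.0, 0.018, -0.0]
contact_force: [0.6, -0.3, -0.5]
gripper_width: 1.002
grasp_force: 0.0
```

Request:
servo_tool(motion=[0.4,-1,0.06,0,0,0,0,0.4,-1,0.06,0,0,0,0,0.4,-1,0.06,0,0,0,0,0.4,-1,0.06,0,0,0,0,0.4,-1,0.06,0,0,0,0])

```text
t: 2.25
eef_pos: [0.2926, -0.4871, 0.2955]
tool_rot: [0.0, 1.0, 0.019, 0.0]
contact_force: [0.5, -0.1, 0.4]
gripper_width: 1.0
grasp_force: 0.0
```

Request:
servo_tool(motion=[0.4,-1,0.06,0,0,0,0,0.4,-1,0.06,0,0,0,0,0.4,-1,0.06,0,0,0,0,0.4,-1,0.06,0,0,0,0,0.4,-1,0.06,0,0,0,0])

```text
t: 2.88
eef_pos: [0.3288, -0.3856, 0.2895]
tool_rot: [0.0, 1.0, 0.019, 0.0]
contact_force: [-0.4, 0.8, 0.4]
gripper_width: 1.003
grasp_force: 0.0
```

Request:
servo_tool(motion=[0.37,-1,0.06,0,0,0,0,0.37,-1,0.06,0,0,0,0,0.37,-1,0.06,0,0,0,0,0.37,-1,0.06,0,0,0,0,0.37,-1,0.06,0,0,0,0])

```text
t: 3.5
eef_pos: [0.3619, -0.2843, 0.2835]
tool_rot: [0.0, 1.0, 0.019, 0.0]
contact_force: [-0.7, 0.2, -0.4]
gripper_width: 1.004
grasp_force: 0.0
```

Request:
servo_tool(motion=[0.37,-1,0.06,0,0,0,0,0.37,-1,0.06,0,0,0,0,0.37,-1,0.06,0,0,0,0,0.37,-1,0.06,0,0,0,0,0.37,-1,0.06,0,0,0,0])

```text
t: 4.12
eef_pos: [0.395, -0.1831, 0.2775]
tool_rot: [0.0, 1.0, 0.019, 0.0]
contact_force: [0.5, -0.7, 0.5]
gripper_width: 1.001
grasp_force: 0.0
```

Request:
servo_tool(motion=[0.37,-1,0.06,0,0,0,0,0.37,-1,0.06,0,0,0,0,0.37,-1,0.06,0,0,0,0,0.37,-1,0.06,0,0,0,0,0.37,-1,0.06,0,0,0,0])

```text
t: 4.75
eef_pos: [0.4281, -0.0818, 0.2716]
tool_rot: [0.0, 1.0, 0.019, 0.0]
contact_force: [0.4, -0.9, 0.3]
gripper_width: 0.997
grasp_force: 0.0
```

Request:
servo_tool(motion=[0.37,-1,0.06,0,0,0,0,0.37,-1,0.06,0,0,0,0,0.37,-1,0.06,0,0,0,0,0.37,-1,0.06,0,0,0,0,0.37,-1,0.06,0,0,0,0])

```text
t: 5.38
eef_pos: [0.4612, 0.0194, 0.2655]
tool_rot: [0.0, 1.0, 0.019, 0.0]
contact_force: [-0.6, -1.8, 1.2]
gripper_width: 1.003
grasp_force: 0.0
```

Request:
servo_tool(motion=[0.37,-1,0.06,0,0,0,0,0.37,-1,0.06,0,0,0,0,0.37,-1,0.06,0,0,0,0,0.37,-1,0.06,0,0,0,0,0.37,-1,0.06,0,0,0,0])

```text
t: 6.0
eef_pos: [0.4944, 0.1207, 0.2595]
tool_rot: [0.0, 1.0, 0.019, 0.0]
contact_force: [-0.5, -1.0, -0.6]
gripper_width: 1.001
grasp_force: 0.0
```

Request:
servo_tool(motion=[0.37,-1,0.06,0,0,0,0,0.37,-1,0.06,0,0,0,0,0.37,-1,0.06,0,0,0,0,0,0,0,0,0.87,0,0,0,0,0,0,0.87,0,0])

```text
t: 6.62
eef_pos: [0.5147, 0.1814, 0.256]
tool_rot: [-0.003, 0.991, 0.019, 0.132]
contact_force: [0.9, -0.2, -0.7]
gripper_width: 1.003
grasp_force: 0.0
```

```bash
python3 - <<'E'
from h import *
from scipy.spatial.transform import Rotation as Ro
for c in K: cv2.imwrite(f"pics/{c}1.png",cv2.cvtColor(bot.read_camera(c),cv2.COLOR_RGB2BGR))
o=bot.get_obs();q=o["tool_rot"];R=Ro.from_quat(np.r_[q[1:],q[0]]).as_matrix()
print(o["t"],o["eef_pos"].round(4),R.round(3).tolist(),o["q"].round(2))
g=np.array([.536,.202,.060]);e=g-(o["eef_pos"]+R[:,2]*.054);print("world",e.round(4),"tool units",(R.T@e/.02).round(2))
s,t=cv2.imread("pics/side1.png"),cv2.imread("pics/top1.png")
cv2.imwrite("pics/m1.png",np.hstack([crop(s,240,190,100,120,4),crop(t,220,170,100,120,4)]))
E
```

```text
6.725 [0.5125 0.181  0.2555] [[0.965, 0.04, 0.258], [0.039, -0.999, 0.009], [0.258, 0.001, -0.966]] [-0.19  0.25 -0.36  2.05  0.35  0.66 -2.33]
world [ 0.0096  0.0205 -0.1434] tool units [-1.35 -1.01  7.06]
```

View pics/m1.png

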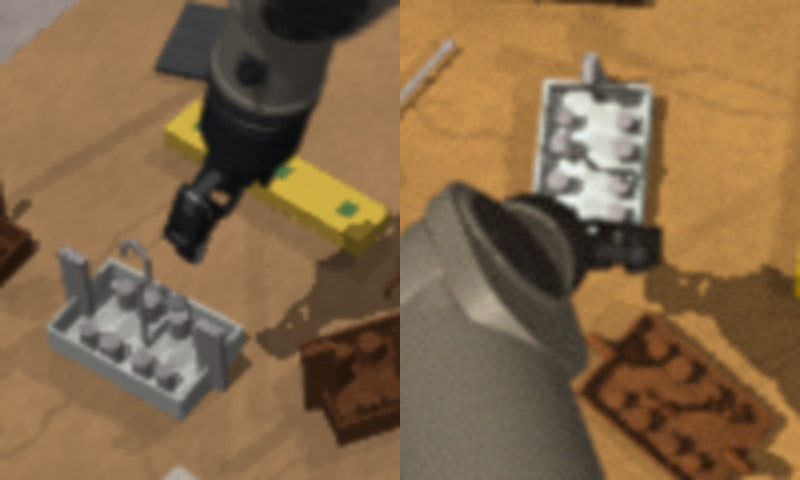

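The caddy is still square under the gripper, near lug at side (293,272), and nothing is in the way. I'm going down onto the lug now.

Request:
servo_tool(motion=[-0.7,-0.5,0,0,0,0,0,-0.65,-0.5,0,0,0,0,0,0,0,1,0,0,0,0,0,0,1,0,0,0,0,0,0,1,0,0,0,0])

```text
t: 7.35
eef_pos: [0.504, 0.1998, 0.1898]
tool_rot: [-0.002, 0.991, 0.018, 0.13]
contact_force: [-0.4, -0.7, -0.4]
gripper_width: 0.997
grasp_force: 0.0
```

Request:
servo_tool(motion=[0,0,1,0,0,0,0,0,0,1,0,0,0,0,0,0,1,0,0,0,0,0,0,1,0,0,0,0,0,0,0,0,0,0,0])

```text
t: 7.98
eef_pos: [0.5234, 0.2003, 0.1117]
tool_rot: [-0.002, 0.992, 0.019, 0.129]
contact_force: [-0.4, 0.3, 0.4]
gripper_width: 1.001
grasp_force: 0.0
```

```bash
python3 - <<'E'
from h import *
from scipy.spatial.transform import Rotation as Ro
o=bot.get_obs();q=o["tool_rot"];R=Ro.from_quat(np.r_[q[1:],q[0]]).as_matrix()
g=np.array([.536,.202,.060]);e=g-(o["eef_pos"]+R[:,2]*.054);print(o["t"],o["contact_force"].round(1),"world",e.round(4),"tool units",(R.T@e/.02).round(2))
cv2.imwrite("pics/side2.png",cv2.cvtColor(bot.read_camera("side"),cv2.COLOR_RGB2BGR))
cv2.imwrite("pics/m2.png",crop(cv2.imread("pics/side2.png"),240,220,100,80,6))
E
```

```text
7.975 [-0.4  0.3  0.4] world [-0.0011  0.0012  0.0005] tool units [-0.05 -0.06 -0.04]
```

View pics/m2.png

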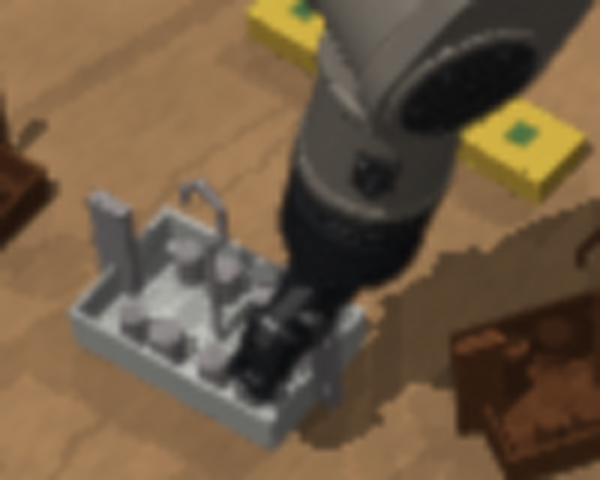

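The open finger on the near side (crop (260,350)) stands beside the lug (crop (330,360)), so I'm closing the gripper.

Request:
servo_tool(motion=[0,0,0,0,0,0,1,0,0,0,0,0,0,1,0,0,0,0,0,0,1,0,0,0,0,0,0,1,0,0,0,0,0,0,1], grip_force=80)

```text
t: 8.65
eef_pos: [0.5241, 0.2011, 0.1141]
tool_rot: [-0.003, 0.991, 0.019, 0.131]
contact_force: [-1.1, 1.4, 3.7]
gripper_width: 0.105
grasp_force: 78.6
```

Request:
servo_tool(motion=[0,0,0,0,0,0,1,0,0,0,0,0,0,1,0,0,0,0,0,0,1])

```text
t: 9.02
eef_pos: [0.5241, 0.2011, 0.1141]
tool_rot: [-0.003, 0.991, 0.019, 0.13]
contact_force: [-1.4, 0.8, 6.6]
gripper_width: 0.103
grasp_force: 79.0
```

Request:
servo_tool(motion=[0.07,0,-0.24,0,0,0,1,0.07,0,-0.24,0,0,0,1,0.13,0,-0.48,0,0,0,1,0.13,0,-0.48,0,0,0,1,0.13,0,-0.48,0,0,0,1])

```text
t: 9.65
eef_pos: [0.5243, 0.2007, 0.1544]
tool_rot: [-0.002, 0.991, 0.018, 0.13]
contact_force: [0.5, 0.4, -1.8]
gripper_width: 0.107
grasp_force: 77.8
```

Request:
servo_tool(motion=[0.13,0,-0.48,0,0,0,1,0,0,0,0,0,0,1,0,0,0,0,0,0,1])

```text
t: 10.02
eef_pos: [0.5242, 0.2006, 0.1633]
tool_rot: [-0.002, 0.991, 0.018, 0.13]
contact_force: [-0.1, -0.2, -2.9]
gripper_width: 0.102
grasp_force: 77.8
```

```bash
python3 - <<'E'
from h import *
from scipy.spatial.transform import Rotation as Ro
o=bot.get_obs();q=o["tool_rot"];R=Ro.from_quat(np.r_[q[1:],q[0]]).as_matrix()
print(o["t"],o["eef_pos"].round(4),o["contact_force"].round(2),o["torque"].round(3),R.round(4).tolist())
a=bot.read_camera("side");b=bot.read_camera("top")
cv2.imwrite("pics/m3.png",cv2.cvtColor(np.hstack([crop(a,240,215,66,80,6),crop(b,236,170,66,80,6)]),cv2.COLOR_RGB2BGR))
E
```

```text
10.025 [0.5242 0.2006 0.1633] [-0.13 -0.16 -2.89] [-0.036  0.611  0.079] [[0.9655, 0.0371, 0.2577], [0.0359, -0.9993, 0.0094], [0.2578, 0.0002, -0.9662]]
```

View pics/m3.png

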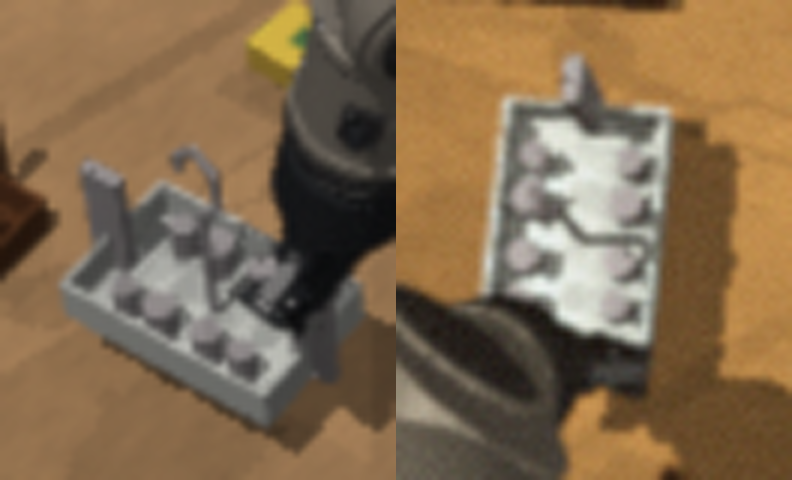

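The caddy is lifted and looks level: hook peak at side (271,240), far lug at (257,244), tip still on the far side. I'll fit its pose in the hand and plan the carry.

```bash
cat > fit.py <<'E'
from h import *
from scipy.optimize import least_squares as LS
from scipy.spatial.transform import Rotation as Ro
def Tc(p,q): return Ro.from_euler("ZYX",p[3:]).apply(q)+p[:3]
def fit6(obs,p0,w=.3):
    p0=np.array(p0,float);s=np.array([1,1,1,.1,.06,.06])
    f=lambda p:np.concatenate([proj(c,Tc(p,q))[0]-uv for c,q,uv in obs]+[w*(p-p0)[3:]/s[3:]])
    r=LS(f,p0,loss="soft_l1");return r.x,f(r.x)[:-3].reshape(-1,2).round(1).tolist()
E
python3 - <<'E'
from fit import *
obs=[("side",(.07,0,.078),(257.2,243.7)),("side",(0,0,.141),(271.3,240.3)),("side",(.07,.045,.028),(250.5,263.3)),("side",(.07,-.045,.028),(267,245.8)),
("side",(-.07,.045,.028),(285,280.8)),("side",(-.07,-.045,.028),(299.7,263.3)),("top",(.07,0,.078),(265.5,181.8)),("top",(.07,.045,.028),(254.7,187.5)),("top",(.07,-.045,.028),(282,188.7))]
p,r=fit6(obs,[.606,.2045,.05,.037,0,0]);print(p.round(4),r)
o=bot.get_obs();q=o["tool_rot"];R=Ro.from_quat(np.r_[q[1:],q[0]]).as_matrix()
gp=o["eef_pos"]+R[:,2]*.054;print("grasp",gp.round(4),"hook by fit",Tc(p,(0,0,.135)).round(4))
E
```

```text
[ 0.6057  0.2011  0.0443  0.0442  0.0324 -0.0072] [[-0.3, 0.8], [0.2, -0.5], [-0.1, 0.0], [0.2, -0.1], [-0.6, 0.6], [0.9, -0.9], [0.2, 1.3], [-0.0, -0.8], [-0.2, -0.3]]
grasp [0.5379 0.2011 0.1108] hook by fit [0.61   0.2022 0.1792]
```

Request:
servo_tool(motion=[0.13,0,-0.49,0,0.13,0,1,0.13,0,-0.49,0.13,0,-0.48,1,0.13,0,-0.49,0.13,0,-0.48,1,0.13,0,-0.49,0.13,0,-0.48,1,0.13,0,-0.49,0.13,0,-0.48,1])

```text
t: 10.75
eef_pos: [0.5232, 0.2007, 0.2148]
tool_rot: [-0.021, 0.976, 0.167, 0.138]
contact_force: [-0.8, 0.0, -1.5]
gripper_width: 0.105
grasp_force: 77.9
```

Request:
servo_tool(motion=[-0.21,0.37,-0.06,0,0,0,1,-0.41,0.74,-0.11,0,0,0,1,-0.41,0.74,-0.11,0,0,0,1,-0.41,0.74,-0.11,0,0,0,1,-0.41,0.74,-0.11,0,0,0,1])

```text
t: 11.38
eef_pos: [0.5085, 0.124, 0.2134]
tool_rot: [-0.021, 0.976, 0.165, 0.137]
contact_force: [0.2, -0.4, -2.4]
gripper_width: 0.102
grasp_force: 78.0
```

Request:
servo_tool(motion=[-0.41,0.74,-0.11,0,0,0,1,-0.41,0.74,-0.11,0,0,0,1,-0.41,0.74,-0.11,0,0,0,1,-0.41,0.74,-0.11,0,0,0,1,-0.41,0.74,-0.11,0,0,0,1])

```text
t: 12.0
eef_pos: [0.4927, 0.0402, 0.213]
tool_rot: [-0.021, 0.976, 0.165, 0.137]
contact_force: [-0.0, -0.9, -2.9]
gripper_width: 0.107
grasp_force: 78.0
```

Request:
servo_tool(motion=[-0.41,0.74,-0.11,0,0,0,1,-0.41,0.74,-0.11,0,0,0,1,-0.41,0.74,-0.11,0,0,0,1,-0.41,0.74,-0.11,0,0,0,1,-0.21,0.37,-0.06,0,0,0,1])

```text
t: 12.62
eef_pos: [0.4784, -0.0355, 0.2128]
tool_rot: [-0.021, 0.977, 0.164, 0.137]
contact_force: [0.1, -0.2, -2.3]
gripper_width: 0.104
grasp_force: 78.0
```

```bash
python3 - <<'E'
from h import *
from scipy.spatial.transform import Rotation as Ro
o=bot.get_obs();q=o["tool_rot"];R=Ro.from_quat(np.r_[q[1:],q[0]]).as_matrix()
print(o["t"],o["eef_pos"].round(4),o["contact_force"].round(2),R.round(4).tolist(),o["q"].round(2))
a=bot.read_camera("side");b=bot.read_camera("top")
cv2.imwrite("pics/m4.png",cv2.cvtColor(np.hstack([crop(a,280,120,100,150,4),crop(b,320,135,100,150,4)]),cv2.COLOR_RGB2BGR))
E
```

```text
12.625 [ 0.4784 -0.0355  0.2128] [ 0.1  -0.22 -2.3 ] [[0.9082, 0.3268, 0.2614], [0.3155, -0.9451, 0.0853], [0.275, 0.005, -0.9614]] [ 0.51  0.25 -0.58  2.21  0.14  0.46 -1.39]
```

View pics/m4.png

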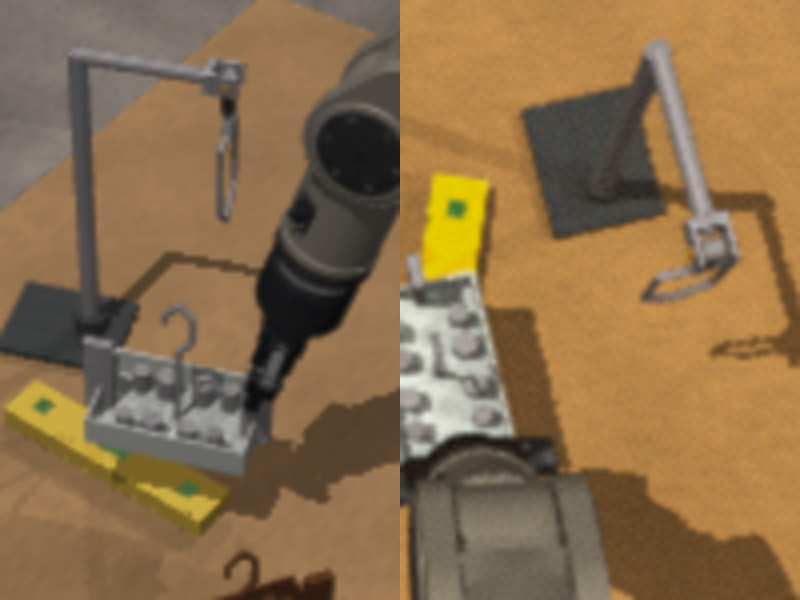

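The side view shows the caddy level in hand, hook at side (325,198), with the loop clear and its bottom at side (335.5,174.5) / top (382,208). I'll refine the stand from these points.

```bash
python3 - <<'E'
from fit import *
t=lambda u,v:(320+(u-400)/4,135+v/4); s=lambda u,v:(280+u/4,120+v/4)
C=np.array([onz("top",t(*x),.01)[:2] for x in((523,110),(640,85),(665,212),(553,238))]);print(C.round(4).tolist())
for i in range(4):
    d=C[(i+1)%4]-C[i];print(np.linalg.norm(d).round(3),np.degrees(np.arctan2(d[1],d[0])).round(1))
print("centre",C.mean(0).round(4),"V tri",tri(s(222,217),t(650,291)).round(4))
pb=onz("top",t(602,192),.01);print("post base top",pb.round(4),"side",onz("side",s(92,328),.01).round(4))
print("post top tri",tri(s(78,55),t(657,47)).round(4),"pin tri",tri(s(228,77),t(712,240)).round(4))
obs=[("side",(.07,0,.078),s(98,342)),("side",(0,0,.141),s(180,309)),("side",(.07,.045,.028),s(88,412)),("side",(-.07,.045,.028),s(247,445)),("side",(.07,.045,0),s(88,437)),("side",(-.07,.045,0),s(245,472)),
("side",(.012,0,.114),s(166,322)),("top",(.07,-.045,.028),t(478,278)),("top",(-.07,-.045,.028),t(513,440)),("top",(.07,0,.078),t(416,262))]
o=bot.get_obs()
p,r=fit6(obs,[.551,-.005,.09,.344,0,0]);print(p.round(4),r)
print("hook",Tc(p,(0,0,.135)).round(4), "minus tcp",(Tc(p,(0,0,.135))-o["eef_pos"]).round(4))
E
```

```text
[[0.8125, -0.0595], [0.8467, -0.1598], [0.7339, -0.1906], [0.7003, -0.0963]]
0.106 -71.2
0.117 -164.7
0.1 109.6
0.118 18.2
centre [ 0.7734 -0.1266] V tri [ 0.6186 -0.1596  0.1988]
post base top [ 0.7458 -0.1349  0.01  ] side [ 0.7494 -0.1328  0.01  ]
post top tri [ 0.7522 -0.1328  0.3354] pin tri [ 0.6264 -0.1773  0.3371]
[ 0.5581 -0.014   0.1031  0.3277 -0.002  -0.0594] [[0.4, -0.9], [-0.5, -1.6], [-0.5, 1.0], [-0.4, 1.4], [-0.0, -0.0], [0.1, -0.1], [-0.4, 0.2], [-0.3, -2.1], [1.4, 1.7], [0.0, 2.0]]
hook [ 0.5553 -0.0065  0.2379] minus tcp [0.0766 0.0287 0.025 ]
```

Request:
servo_tool(motion=[-0.4,0.35,-0.05,0,0,0,1,-0.4,0.7,-0.05,0,0,0,1,-0.4,0.7,-0.05,0,0,0,1,-0.4,0.7,-0.05,0,0,0,1,0,0.7,0,0,0,0,1])

```text
t: 13.35
eef_pos: [0.4693, -0.1048, 0.2082]
tool_rot: [-0.021, 0.976, 0.166, 0.137]
contact_force: [-0.7, 0.0, -2.7]
gripper_width: 0.105
grasp_force: 78.0
```

Request:
servo_tool(motion=[0,0.7,0,0,0,0,1,0,0.7,0,0,0,0,1,0,0.7,0,0,0,0,1,0,0.7,0,0,0,0,1,0,0.7,0,0,0,0,1])

```text
t: 13.98
eef_pos: [0.4933, -0.1712, 0.2088]
tool_rot: [-0.021, 0.976, 0.166, 0.138]
contact_force: [-0.0, -0.6, -1.7]
gripper_width: 0.106
grasp_force: 78.0
```

Request:
servo_tool(motion=[0,0.7,0,0,0,0,1,0,0.7,0,0,0,0,1,0,0.7,0,0,0,0,1,0,0.3,0,0,0,0,1,0,0,0,0,0,0,1])

```text
t: 14.6
eef_pos: [0.5088, -0.2159, 0.2089]
tool_rot: [-0.021, 0.976, 0.165, 0.138]
contact_force: [-0.6, 0.4, -2.3]
gripper_width: 0.105
grasp_force: 78.0
```

```bash
cat > st.py <<'E'
from fit import *
S=np.array([.623,-.177]);yw=.332;ex=np.array([np.cos(yw),np.sin(yw)]);ey=np.array([-ex[1],ex[0]])
def sp(x,y,z): return [*(S+x*ex+y*ey),z]
def state():
    o=bot.get_obs();q=o["tool_rot"];R=Ro.from_quat(np.r_[q[1:],q[0]]).as_matrix()
    cx=R[:2,0]/np.linalg.norm(R[:2,0]);h=o["eef_pos"]+np.r_[.084*cx,.022];d=h[:2]-S
    print(round(o["t"],2),"hook",h.round(4),"stand xy",(d@ex).round(4),(d@ey).round(4),"F",o["contact_force"].round(2),"tq",o["torque"].round(2),"yaw",np.arctan2(cx[1],cx[0]).round(3),"R2",R[2].round(3));return o,h,R
E
python3 - <<'E'
from st import *
o,h,R=state()
for z in(.17,.18,.19,.2):print(z,[proj(c,[sp(0,0,z),sp(0,.023,z+.023),sp(0,-.023,z+.023)]).round(1).tolist() for c in K])
print("pin",[proj(c,sp(0,0,.335)).round(1).tolist() for c in K],"hook",[proj(c,h+[0,0,.006]).round(1).tolist() for c in K])
a=bot.read_camera("side");b=bot.read_camera("top")
cv2.imwrite("pics/m5.png",cv2.cvtColor(np.hstack([crop(a,295,125,80,80,5),crop(b,355,165,80,80,5)]),cv2.COLOR_RGB2BGR))
E
```

```text
14.6 hook [ 0.5881 -0.1882  0.2309] stand xy -0.0366 0.0008 F [-0.64  0.35 -2.26] tq [-0.15  0.55  0.02] yaw 0.336 R2 [ 0.276  0.005 -0.961]
0.17 [[[336.3, 177.2], [334.8, 176.3], [338.1, 168.4]], [[387.4, 210.0], [381.1, 210.2], [396.3, 206.8]]]
0.18 [[[336.4, 175.1], [334.8, 174.2], [338.1, 166.3]], [[388.0, 209.4], [381.6, 209.5], [397.0, 206.1]]]
0.19 [[[336.4, 173.0], [334.9, 172.0], [338.2, 164.1]], [[388.5, 208.7], [382.1, 208.9], [397.6, 205.4]]]
0.2 [[[336.5, 170.8], [334.9, 169.8], [338.3, 162.0]], [[389.1, 208.0], [382.6, 208.2], [398.3, 204.7]]]
pin [[[337.2, 140.0]], [[398.0, 197.6]]] hook [[[346.7, 164.7]], [[394.4, 218.1]]]
```

View pics/m5.png

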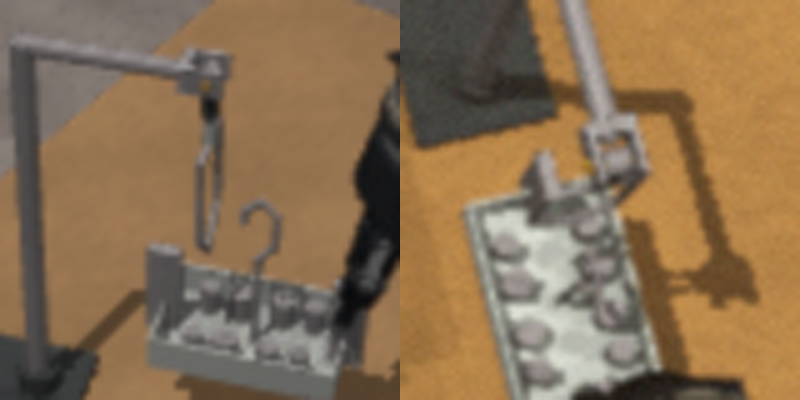

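The side view shows the hook peak at (347,165), tip at (344,168), and the loop bottom at (336,174.6), with predictions matching within 1 px. The tip is above the V and in line with it, so I'm advancing it through the loop.

Request:
servo_tool(motion=[0.36,0,0.1,0,0,0,1,0.36,0,0.1,0,0,0,1,0.36,0,0.1,0,0,0,1,0.36,0,0.1,0,0,0,1,0.36,0,0.1,0,0,0,1])

```text
t: 15.32
eef_pos: [0.5446, -0.203, 0.2093]
tool_rot: [-0.021, 0.976, 0.166, 0.138]
contact_force: [-0.4, 0.1, -2.1]
gripper_width: 0.106
grasp_force: 78.0
```

Request:
servo_tool(motion=[0,0,0,0,0,0,1,0,0,0,0,0,0,1])

```text
t: 15.58
eef_pos: [0.5438, -0.2033, 0.2092]
tool_rot: [-0.021, 0.976, 0.166, 0.138]
contact_force: [-0.2, -0.1, -2.2]
gripper_width: 0.107
grasp_force: 78.0
```

```bash
python3 - <<'E'
from st import *
o,h,R=state()
F=[]
print("hook",[proj(c,h+[0,0,.006]).round(1).tolist() for c in K])
a=bot.read_camera("side");b=bot.read_camera("top")
cv2.imwrite("pics/m6.png",cv2.cvtColor(np.hstack([crop(a,305,130,60,60,6),crop(b,370,175,60,60,6)]),cv2.COLOR_RGB2BGR))
E
```

```text
15.57 hook [ 0.6231 -0.1756  0.2312] stand xy 0.0005 0.0013 F [-0.17 -0.13 -2.21] tq [-0.19  0.5   0.  ] yaw 0.337 R2 [ 0.276  0.005 -0.961]
hook [[[336.4, 162.9]], [[390.8, 205.3]]]
```

View pics/m6.png

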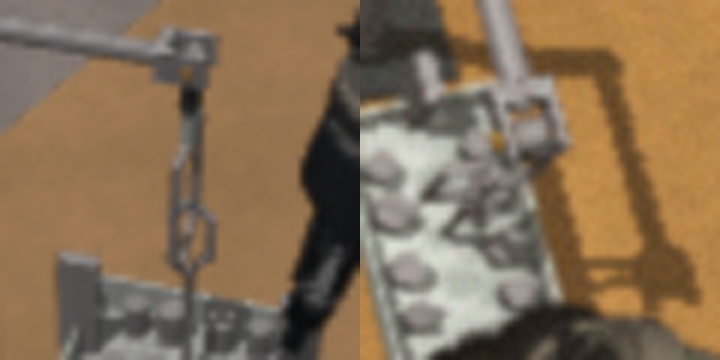

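The hook's arc (side about 333–341, 165) now straddles the loop wires (side 334–338), with the tip leg beyond the loop plane. I'm lowering by feel.

Request:
servo_tool(motion=[0.1,0,0.03,0,0,0,1,-0.14,0,0.48,0,0,0,1,-0.14,0,0.48,0,0,0,1,-0.07,0,0.24,0,0,0,1,0,0,0,0,0,0,1])

```text
t: 16.3
eef_pos: [0.5456, -0.2026, 0.1836]
tool_rot: [-0.021, 0.976, 0.166, 0.137]
contact_force: [0.1, 0.3, -2.6]
gripper_width: 0.107
grasp_force: 78.0
```

```bash
python3 - <<'E'
from st import *
o,h,R=state()
E
```

```text
16.3 hook [ 0.6249 -0.1748  0.2056] stand xy 0.0025 0.0015 F [ 0.11  0.33 -2.65] tq [-0.2   0.54  0.05] yaw 0.337 R2 [ 0.275  0.004 -0.961]
```

Request:
servo_tool(motion=[-0.03,0,0.1,0,0,0,1,-0.03,0,0.1,0,0,0,1])

```text
t: 16.55
eef_pos: [0.5461, -0.2028, 0.1803]
tool_rot: [-0.021, 0.976, 0.166, 0.138]
contact_force: [0.8, -0.5, -2.8]
gripper_width: 0.106
grasp_force: 78.0
```

Request:
servo_tool(motion=[-0.03,0,0.1,0,0,0,1,-0.03,0,0.1,0,0,0,1])

```text
t: 16.8
eef_pos: [0.5459, -0.2028, 0.1759]
tool_rot: [-0.021, 0.976, 0.166, 0.138]
contact_force: [0.4, -0.4, -2.7]
gripper_width: 0.102
grasp_force: 78.0
```

Request:
servo_tool(motion=[0,0,0,0,0,0,1])

```text
t: 16.92
eef_pos: [0.5457, -0.2028, 0.1758]
tool_rot: [-0.021, 0.976, 0.166, 0.138]
contact_force: [0.2, 0.0, -3.5]
gripper_width: 0.104
grasp_force: 78.0
```

Request:
servo_tool(motion=[-0.03,0,0.1,0,0,0,1,-0.03,0,0.1,0,0,0,1,0,0,0,0,0,0,1])

```text
t: 17.3
eef_pos: [0.5457, -0.2028, 0.1716]
tool_rot: [-0.021, 0.976, 0.166, 0.138]
contact_force: [-0.8, -0.4, -2.2]
gripper_width: 0.103
grasp_force: 78.0
```

Request:
servo_tool(motion=[-0.03,0,0.1,0,0,0,1,-0.03,0,0.1,0,0,0,1,0,0,0,0,0,0,1])

```text
t: 17.68
eef_pos: [0.5457, -0.2028, 0.1674]
tool_rot: [-0.021, 0.976, 0.166, 0.138]
contact_force: [0.5, -0.2, -2.0]
gripper_width: 0.105
grasp_force: 78.0
```

Request:
servo_tool(motion=[-0.03,0,0.1,0,0,0,1,-0.03,0,0.1,0,0,0,1,0,0,0,0,0,0,1])

```text
t: 18.05
eef_pos: [0.5466, -0.2031, 0.164]
tool_rot: [-0.021, 0.976, 0.166, 0.139]
contact_force: [0.2, -1.5, 1.7]
gripper_width: 0.107
grasp_force: 78.7
```

Request:
servo_tool(motion=[0,0.07,0,0,0,0,1,0,0,0,0,0,0,1])

```text
t: 18.3
eef_pos: [0.5465, -0.2042, 0.1638]
tool_rot: [-0.021, 0.976, 0.166, 0.138]
contact_force: [-0.3, 0.8, 2.2]
gripper_width: 0.105
grasp_force: 78.8
```

```bash
python3 - <<'E'
from st import *
o,h,R=state()
E
```

```text
18.3 hook [ 0.6258 -0.1764  0.1858] stand xy 0.0028 -0.0004 F [-0.29  0.82  2.18] tq [ 0.1  -0.01 -0.01] yaw 0.337 R2 [ 0.277  0.005 -0.961]
```

Request:
servo_tool(motion=[-0.013,-0.01,0.048,0,0,0,1,0,0,0,0,0,0,1])

```text
t: 18.55
eef_pos: [0.5467, -0.204, 0.1629]
tool_rot: [-0.021, 0.976, 0.166, 0.139]
contact_force: [0.9, 0.5, 5.0]
gripper_width: 0.104
grasp_force: 79.2
```

Request:
servo_tool(motion=[-0.002,0,0.006,0,0,0,1,0,0,0,0,0,0,1,0,0,0,0,0,0,1,0,0,0,0,0,0,1,0,0,0,0,0,0,1])

```text
t: 19.18
eef_pos: [0.5467, -0.2041, 0.1628]
tool_rot: [-0.021, 0.976, 0.166, 0.138]
contact_force: [0.5, 0.7, 5.0]
gripper_width: 0.113
grasp_force: 79.3
```

Request:
servo_tool(motion=[0,0,0,0,0,0,1,0,0,0,0,0,0,1,0,0,0,0,0,0,1,0,0,0,0,0,0,1,0,0,0,0,0,0,1])

```text
t: 19.8
eef_pos: [0.5467, -0.2041, 0.1628]
tool_rot: [-0.021, 0.976, 0.166, 0.138]
contact_force: [0.5, 0.1, 5.6]
gripper_width: 0.109
grasp_force: 79.2
```

Request:
servo_tool(motion=[0,0,0,0,0,0,1,0,0,0,0,0,0,1,0,0,0,0,0,0,1])

```text
t: 20.18
eef_pos: [0.5466, -0.204, 0.1628]
tool_rot: [-0.021, 0.976, 0.166, 0.138]
contact_force: [-0.2, -0.0, 5.5]
gripper_width: 0.105
grasp_force: 79.3
```

```bash
python3 - <<'E'
from st import *
o,h,R=state()
E
```

```text
20.18 hook [ 0.6259 -0.1762  0.1848] stand xy 0.003 -0.0002 F [-0.23 -0.02  5.5 ] tq [ 0.2  -0.32  0.04] yaw 0.337 R2 [ 0.277  0.005 -0.961]
```

Request:
servo_tool(motion=[0.012,0,-0.045,0,0,0,1,0.012,0,-0.044,0,0,0,1,0,0,0,0,0,0,1,0,0,0,0,0,0,1])

```text
t: 20.68
eef_pos: [0.5459, -0.2041, 0.164]
tool_rot: [-0.021, 0.976, 0.166, 0.138]
contact_force: [0.7, 0.1, 1.7]
gripper_width: 0.109
grasp_force: 78.8
```

```bash
python3 - <<'E'
from st import *
o,h,R=state()
E
```

```text
20.68 hook [ 0.6251 -0.1763  0.186 ] stand xy 0.0023 -0.0 F [0.69 0.09 1.69] tq [-0.    0.03  0.03] yaw 0.337 R2 [ 0.276  0.004 -0.961]
```

Request:
servo_tool(motion=[0.008,0,-0.027,0,0,0,1,0,0,0,0,0,0,1,0,0,0,0,0,0,1])

```text
t: 21.05
eef_pos: [0.5459, -0.204, 0.1645]
tool_rot: [-0.021, 0.976, 0.166, 0.138]
contact_force: [0.3, 0.0, -0.3]
gripper_width: 0.108
grasp_force: 78.6
```

Request:
servo_tool(motion=[0,0,0,0,0,0,1,0,0,0,0,0,0,1,0,0,0,0,0,0,1], grip_force=20)

```text
t: 21.42
eef_pos: [0.546, -0.204, 0.1647]
tool_rot: [-0.021, 0.976, 0.166, 0.138]
contact_force: [1.1, 0.2, 0.2]
gripper_width: 0.104
grasp_force: 78.4
```

```bash
python3 - <<'E'
from st import *
o,h,R=state()
E
```

```text
21.43 hook [ 0.6253 -0.1762  0.1867] stand xy 0.0024 -0.0 F [1.1  0.22 0.2 ] tq [-0.09  0.28 -0.02] yaw 0.337 R2 [ 0.276  0.005 -0.961]
```

Request:
servo_tool(motion=[0,0,0,0,0,0,0.86,0,0,0,0,0,0,0.84,0,0,0,0,0,0,0.82,0,0,0,0,0,0,0.8,0,0,0,0,0,0,0.75])

```text
t: 22.05
eef_pos: [0.5461, -0.204, 0.1647]
tool_rot: [-0.021, 0.976, 0.166, 0.138]
contact_force: [-0.6, -1.3, -0.6]
gripper_width: 0.247
grasp_force: 0.0
```

Request:
servo_tool(motion=[0,0,0,0,0,0,0.7,0,0,0,0,0,0,0.65,0,0,0,0,0,0,0.6,0,0,0,0,0,0,0.6,0,0,0,0,0,0,0.6])

```text
t: 22.68
eef_pos: [0.5461, -0.204, 0.1647]
tool_rot: [-0.021, 0.976, 0.166, 0.138]
contact_force: [-0.3, 0.9, -0.3]
gripper_width: 0.398
grasp_force: 0.0
```

```bash
python3 - <<'E'
from st import *
o,h,R=state();print(o["gripper_width"])
a=bot.read_camera("side");b=bot.read_camera("top")
cv2.imwrite("pics/m7.png",cv2.cvtColor(np.hstack([crop(a,295,125,80,100,5),crop(b,345,165,80,100,5)]),cv2.COLOR_RGB2BGR))
E
```

```text
22.68 hook [ 0.6254 -0.1762  0.1867] stand xy 0.0025 -0.0001 F [-0.26  0.86 -0.29] tq [-0.07  0.29 -0.  ] yaw 0.337 R2 [ 0.276  0.005 -0.961]
0.3979337932952014
```

View pics/m7.png

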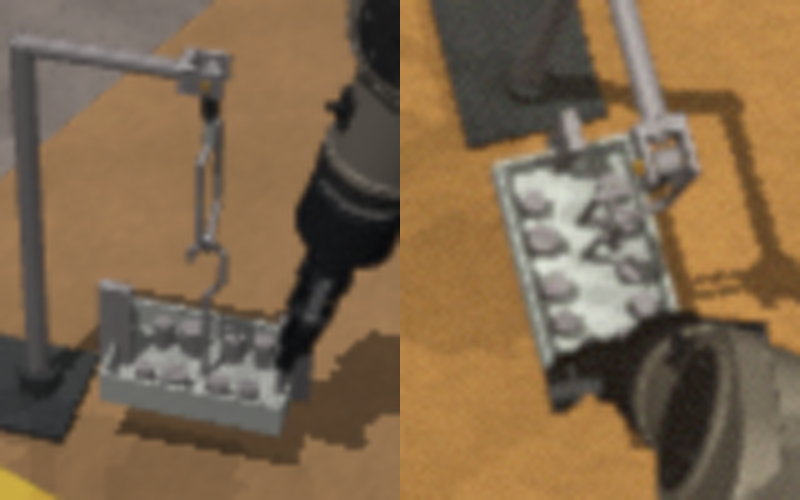

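The caddy hangs in the V: hook peak at side (336,174), tip leg on the far side, tray level and free of the fingers. I'm opening fully and backing out along the fingers.

Request:
servo_tool(motion=[0,0,0,0,0,0,0.3,0,0,0,0,0,0,0.2,0,0,0,0,0,0,0.1,0,0,0,0,0,0,0,0,0,0,0,0,0,0])

```text
t: 23.4
eef_pos: [0.5461, -0.204, 0.1647]
tool_rot: [-0.021, 0.976, 0.166, 0.138]
contact_force: [-0.2, 0.6, 0.2]
gripper_width: 1.001
grasp_force: 0.0
```

Request:
servo_tool(motion=[0,0,-0.3,0,0,0,0,0,0,-0.3,0,0,0,0,0,0,-0.5,0,0,0,0,0,0,-0.5,0,0,0,0,0,0,-0.5,0,0,0,0])

```text
t: 24.02
eef_pos: [0.5349, -0.2078, 0.206]
tool_rot: [-0.021, 0.976, 0.166, 0.138]
contact_force: [0.4, 0.2, 0.0]
gripper_width: 1.001
grasp_force: 0.0
```

Request:
servo_tool(motion=[-0.4,0,-0.7,0,0,0,0,-0.6,0,-0.7,0,0,0,0,-0.6,0,-0.7,0,0,0,0,-0.6,0,-0.7,0,0,0,0,-0.5,0,-0.5,0,0,0,0])

```text
t: 24.65
eef_pos: [0.4677, -0.2311, 0.2544]
tool_rot: [-0.021, 0.976, 0.165, 0.138]
contact_force: [-0.3, -0.1, -0.7]
gripper_width: 1.001
grasp_force: 0.0
```

Request:
servo_tool(motion=[0,0,0,0,0,0,0,0,0,0,0,0,0,0,0,0,0,0,0,0,0,0,0,0,0,0,0,0,0,0,0,0,0,0,0])

```text
t: 25.28
eef_pos: [0.469, -0.2303, 0.2534]
tool_rot: [-0.021, 0.976, 0.166, 0.138]
contact_force: [0.3, 0.3, 0.8]
gripper_width: 0.999
grasp_force: 0.0
```

```bash
python3 - <<'E'
from st import *
o,h,R=state()
a=bot.read_camera("side").astype(int)
open("a.npy","wb");np.save("a.npy",a)
E
```

```text
25.27 hook [ 0.5482 -0.2025  0.2754] stand xy -0.079 0.0002 F [0.34 0.28 0.8 ] tq [-0.07  0.24  0.04] yaw 0.337 R2 [ 0.276  0.004 -0.961]
```

Request:
servo_tool(motion=[0,0,0,0,0,0,0,0,0,0,0,0,0,0,0,0,0,0,0,0,0,0,0,0,0,0,0,0,0,0,0,0,0,0,0])

```text
t: 25.95
eef_pos: [0.4688, -0.2306, 0.2536]
tool_rot: [-0.021, 0.976, 0.166, 0.138]
contact_force: [0.7, 0.3, -1.1]
gripper_width: 0.996
grasp_force: 0.0
```

Request:
servo_tool(motion=[0,0,0,0,0,0,0,0,0,0,0,0,0,0,0,0,0,0,0,0,0,0,0,0,0,0,0,0,0,0,0,0,0,0,0])

```text
t: 26.58
eef_pos: [0.4688, -0.2306, 0.2536]
tool_rot: [-0.021, 0.976, 0.166, 0.138]
contact_force: [0.6, -0.4, -0.4]
gripper_width: 0.997
grasp_force: 0.0
```

```bash
python3 - <<'E'
from st import *
a=np.load("a.npy");pts=[(310,180),(350,205)]
f=[]
for i in range(6): f.append(bot.read_camera("side").astype(int))
r=lambda x:x[140:225,305:365]
print([np.abs(r(x)-r(f[0])).mean().round(2) for x in f],np.abs(r(a)-r(f[0])).mean().round(2))
cv2.imwrite("pics/m8.png",crop(cv2.cvtColor(f[-1].astype(np.uint8),cv2.COLOR_RGB2BGR),295,125,100,100,6))
E
```

```text
[np.float64(0.0), np.float64(0.38), np.float64(0.38), np.float64(0.39), np.float64(0.38), np.float64(0.38)] 0.39
```

View pics/m8.png

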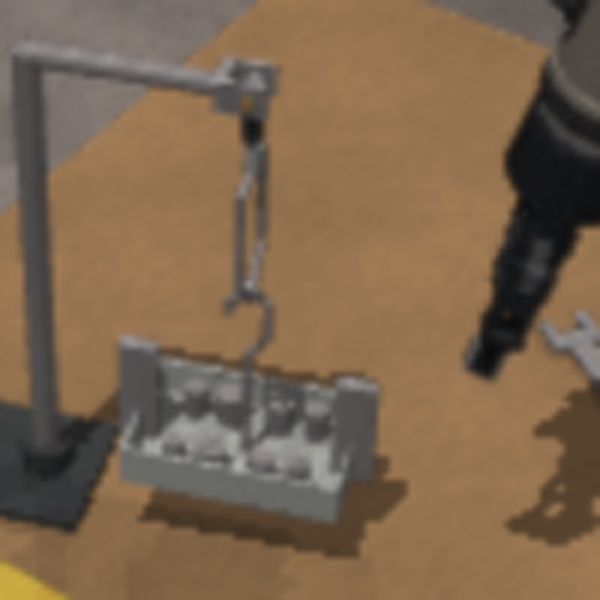

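The caddy hangs level and still in the V, with the hook peak at side (336.5,174). The picture difference stays at noise level, and the gripper is well clear.

```bash
python3 -c "
from station import bot
print(bot.hand_in())"
```

```text
the job is handed in; nothing more can be done
None
```

The caddy is hooked in the bottom of the lower loop and hangs level and still. I tugged it first to about 8 N for about 1.5 s, took the gripper well clear, and handed the job in at about 27 s of the 70 s.

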